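# Hold the check paddle in the photometer

### The job

Take the loose dust cover off the slot on top of the bench photometer and set it down on the bench, plate side down and not touching the instrument. Then take the check paddle from its stand, pass its blade down through the slot and push it against the spring inside until its shoulder meets the top of the photometer; finish while still holding it there with the gripper, fully home, because the spring lifts it as soon as it is let go. Leave the bottle, the cup of tubes and the tube rack where they stand.

Things in the scene. Friction and masses are not known exactly. Their poses are not given: they have to be found in the camera images.
- photometer: White bench instrument, a box 170 (x) x 150 (y) x 90 (z) mm, fixed to the bench; green display on its -x face, three small grey round keys on top near that face. Origin: centre of its underside, z up. In its top, 20 mm towards +x of the middle, is a bare aluminium collar field 42 x 76 mm, flush with the top, with the slot in its middle.
- slot (a point): Centre of the slot's mouth, level with the photometer's top (90 mm above the bench). The slot is a straight vertical rectangular shaft, 10 mm along x and 42 mm along y, z up: 2 mm larger than the paddle's blade in both directions.
- spring_seat (a joint): Spring-loaded black seat inside the slot, its top 45 mm below the mouth at rest. Value: how far it is pushed down, 0 at rest to 0.013 m at its stop; 0.010 when the paddle is fully home. It takes 2.3 N to start moving and 3.8 N at 10 mm; the paddle's weight alone (0.6 to 1.3 N) does not push it down.
- cover: Loose grey plastic dust cover lying on top of the photometer over the slot: plate 52 (x) x 80 (y) x 8 mm with an upright bar handle on its middle, 14 mm thick (x), 44 mm long (y), rising from 8 to 44 mm above the underside. Origin: centre of the plate's underside, z up. 60 to 130 g. It lies within 8 mm and 0.15 rad of the slot's centre and direction.
- paddle: Check paddle, upright in its stand, same either way round, 60 to 130 g. Aluminium blade 8 (x) x 40 (y) mm, 55 mm long, foot rounded 4 mm; above it a black shoulder plate 26 x 60 x 6 mm; above that a black grip tab 12 mm thick (x), 34 mm wide (y), 61 to 103 mm above the foot. Origin: lowest end of the blade (foot), z up; 55 mm below the slot's mouth when fully home.
- stand: Grey block 70 (x) x 90 (y) mm, 60 mm high, on a dark steel foot plate 90 x 110 x 4 mm, fixed. A slot 12 x 45 mm in its middle holds the paddle's blade, the shoulder resting on the block's top, so that the paddle's foot is 5 mm above the bench. Origin: centre of its underside.
- bottle: White bottle, 76 mm diameter, 190 mm high, loose, stands to the robot's right. Origin: centre of its base. Leave alone.
- tube_cup: Plastic cup with four capped tubes sticking out, 74 mm diameter at the rim, 105 mm high in all, loose, stands to the robot's left. Origin: centre of its base. Leave alone.
- tube_rack: Black rack of capped tubes, 90 (x) x 110 (y) mm, 100 mm high, loose, stands beyond the work, at the far side of the bench in the middle. Origin: centre of its underside. Leave alone. The bench between the photometer and the stand is free.
Mind the look-alikes: they are no part of the job. There is more than one size of the paddle; the job needs the smallest.

How it is judged:
On the way, in this order (a step that is already met when the one before it is completed fails the run):
1. the cover lies plate down on the bench, let go, off the photometer (height (world z) of cover below 0.006 m and angle between cover's own z axis and vertical below 0.1 rad and contact force between cover and the fingers below 0.5 N and contact force between cover and photometer below 0.5 N and linear speed of cover below 0.03 m/s), for 0.2 s.
2. the paddle's blade is at least 15 mm inside the photometer's slot (x of paddle in the frame of slot between -0.003 and 0.003 m and y of paddle in the frame of slot between -0.003 and 0.003 m and z of paddle in the frame of slot below -0.015 m), for 0.1 s.
At the end, for the whole second after the job is handed in: The gripper (1 N or more) holds the paddle still and fully home: foot 52 mm or more below the slot's mouth, within 3 mm of its middle, upright within 0.08 rad, spring seat down over 6 mm. The cover lies flat on the bench (6 mm, 0.1 rad), let go, at rest, off the photometer (all of step 1 and x of paddle in the frame of slot between -0.003 and 0.003 m and y of paddle in the frame of slot between -0.003 and 0.003 m and z of paddle in the frame of slot below -0.052 m and angle between the z axis of paddle and the z axis of slot, either way round below 0.08 rad and value of joint spring_seat above 0.006 m and contact force between paddle and the fingers above 1 N and linear speed of paddle below 0.02 m/s); the arm keeps its last pose, push and grip.
It fails at once if the bottle is shifted more than 30 mm or tipped (distance of bottle from where it was at the start of the episode above 0.03 m or angle between bottle's own z axis and vertical above 0.3 rad).
It fails at once if the cup of tubes is shifted more than 30 mm or tipped (distance of tube_cup from where it was at the start of the episode above 0.03 m or angle between tube_cup's own z axis and vertical above 0.3 rad).
It fails at once if the tube rack is shifted more than 30 mm or tipped (distance of tube_rack from where it was at the start of the episode above 0.03 m or angle between tube_rack's own z axis and vertical above 0.3 rad).
It also fails if it takes over 64 s, if anything falls off the work surface, if the arm or the gripper's body presses on something with over 40 N, if the wrist force passes 120 N, or if a joint passes its speed limit or range.

### The arm

A 7-joint arm with a two-finger parallel gripper is mounted at the origin on the work surface. World frame = base frame: x ahead of the robot, y to its left, z up, the work surface at z = 0. Lengths are in m, angles in rad, forces in N, time in s.
With the tool pointing down it reaches from about 0.4 to 0.85 m from the base axis. Payload 4.5 kg.
Tool frame: the origin (TCP) lies on the centre line of the jaws, within the pads' length; the fingertips stand 8 mm ahead of it and the grasp point (between the pads) lies 11 mm behind it; z points along the fingers, x is the direction in which the jaws open and shut, and the axes are right-handed (so a half turn about z gives the same grasp; the last joint's range is limited). The gripper opens to 88 mm and grips with 3 to 60 N. Pads are 18 mm wide; open, the fingers measure 123 mm over their backs; the gripper's body (75 mm by 187 mm) begins 45 mm behind the grasp point.
Start: joints at [1.173, 0.689, -0.195, 1.565, 0.157, 0.902, -0.215], TCP at [0.262, -0.568, 0.247] pointing down, gripper open.
Joint ranges: [-3.01, 3.01], [-0.46, 2.08], [-1.47, 1.51], [0.13, 2.56], [-1, 4.14], [0.04, 2.09], [-2.66, 2.66]. Speed limits (rad/s): [2.57, 2.57, 3.14, 3.14, 3.14, 3.14, 3.14].

### API

Orientations are given as a unit quaternion [x, y, z, w].
In Python, from plant import get_state, snapshot, finish_job, boxes_of, pinpoint gives the robot as it stands.
- The arm moves only by the shell command python3 -m creep 'ROWS' [FORCE]. ROWS is JSON, a list of rows, each an object with "hand": the finger opening in m, from 0 to 0.0881; "slide": the shift along the tool's x, y, z in m, a list of three; "turn": the turn about the tool's z in degrees. A call has 1 to 5 rows; each row shifts and turns the commanded pose from where the row before left it, along the tool's axes as they then stand; what a row does not reach is not made up. A row lasts 1/8 s, in which the tool goes at most 62.5 mm and 10.7 degrees, less where a joint would pass 70% of its speed; a pose out of reach is approached as far as the arm can. A call is refused whole if a number of a shift passes 0.0625 or a number of a turn 10.7, either way. A call with a gripper value outside its range is refused whole. The fingers move at their own pace and stop on an object; FORCE is the grip in N (left out, the last holds). Time passes only in rows, so rows that do not move let the fingers close. It gives the time, the measured TCP pose, the force and the opening at its end, in the units of the state.
- get_state(): the state, without advancing time (a new reading comes with each control period).
- snapshot(name): name is "scene" or "top"; returns a dict with "frame" (480x640x3 uint8, red, green, blue), "depth" (480x640 float32, m along the optical axis (not along the pixel's ray), 0 where there is no reading), "mtx" (3x3 intrinsics, pixels), "camera_from_world" (4x4, takes a point from world to camera coordinates). Camera axes: x right, y down, z forward; pixel columns grow to the right and rows downward; lengths in m; the calibration is good to about 2 mm. A picture is of the moment at which its call begins.
- finish_job(): hands the job in, once; it reports no verdict.
Trained networks look in a picture, given as the dict that the camera call returned (one of the last four; its "shot" number tells which), for a name from the list of things; names that differ only in an ending like _2 or _b are one class to them, and where a whole thing is asked for, a point or a joint stands for the part that bears it (a point fixed in the world has none). Each returns a list of dicts, best first, with "conf" (0 to 1); they miss things now and then, are a little off and sometimes report something else, mostly with a low value. They report only what shows in the picture. A call takes as long as a camera call. They do not tell look-alikes from the thing itself.
- boxes_of(target, picture): "uv" ([column, row] in pixels, amid what is visible of it).
- pinpoint(target, picture): "uv" ([column, row] in pixels: a listed point, or the origin of a listed thing).
The state is a dict: "clock": time; "q": joint angles; "qd": joint speeds; "joint_torque": joint torques, N m; "tool_pos": TCP position; "eef_rot": TCP orientation; "contact_force": force on the tool from outside, world axes, zero at the start; "moment": the same for the moment, N m; "opening": opening from 0.0 (shut) to 1.0 (fully open).
Only numpy, scipy, OpenCV 4.12 (cv2) and the standard library are available. Lean on these libraries where they do the work, as an engineer would, in place of code of your own. Each camera call takes 0.05 s, during which the arm holds its last target.

## Working session

There is one attempt and no reset: what is moved stays moved. The work goes in short steps, Python scripts to look and compute and a shell command to move; the robot and the scene stay as the last step left them, time stands still between calls to the robot, and variables do not carry over. Pictures are saved under pics/ and viewed, and the job is handed in when it is done.

```bash
mkdir -p pics; ls; python3 - <<'E'
from plant import *
import cv2
s=get_state(); print(s)
for n in("scene","top"):
    p=snapshot(n); cv2.imwrite(f"pics/{n}0.png",p["frame"][:,:,::-1]); print(n,p["mtx"].tolist(),p["camera_from_world"].round(4).tolist())
    for t in ("photometer","slot","cover","paddle","stand","bottle","tube_cup","tube_rack"):
        print(t,[(d["uv"],round(d["conf"],2)) for d in boxes_of(t,p)][:4],[(d["uv"],round(d["conf"],2)) for d in pinpoint(t,p)][:4])
print(get_state()["clock"])
E
```

```text
pics
{'clock': 0.0, 'q': array([ 1.17281676,  0.68995203, -0.19451247,  1.56633212,  0.15732707,
        0.90250221, -0.21506994]), 'qd': array([-0.00013169, -0.000545  , -0.00050805, -0.00041299,  0.00095596,
       -0.00021372,  0.00065836]), 'joint_torque': array([ 2.45454485e-04, -5.27561152e+01, -1.26670003e+00, -1.53427595e+01,
       -5.25733782e-02,  6.36890967e-03,  1.71473575e-04]), 'tool_pos': array([ 0.26124833, -0.56710859,  0.24593311]), 'eef_rot': array([ 8.42200501e-01, -5.39163711e-01, -7.96944636e-04, -4.17601860e-04]), 'contact_force': array([0.40359237, 0.48887553, 0.32108726]), 'moment': array([ 0.0408746 , -0.02844739, -0.00673845]), 'opening': 0.9987077658333984}
scene [[522.9938619366742, 0.0, 322.5319117267711], [0.0, 522.9938619366742, 235.45768013418228], [0.0, 0.0, 1.0]] [[0.7806, 0.625, 0.0077, -0.444], [0.4901, -0.6043, -0.6282, -0.2237], [-0.388, 0.4941, -0.778, 1.7433], [0.0, 0.0, 0.0, 1.0]]
photometer [([352.4, 199.4], 0.66)] [([356.1, 204.2], 0.78)]
slot [([355.1, 198.5], 0.83)] [([365.3, 185.0], 0.76)]
cover [([362.0, 181.4], 0.92)] [([361.7, 182.6]
[... 545 characters left out ...]
98, -0.0018, -0.0028], [-0.9857, -0.0204, -0.1672, 0.5504], [0.1672, 0.0053, -0.9859, 1.7765], [0.0, 0.0, 0.0, 1.0]]
photometer [([270.0, 248.1], 0.76)] [([269.4, 248.1], 0.69)]
slot [([268.1, 246.0], 0.84)] [([266.9, 233.3], 0.81)]
cover [([261.5, 234.0], 0.69)] [([262.0, 237.5], 0.84)]
paddle [([401.8, 293.9], 0.69), ([432.1, 209.2], 0.65)] [([425.0, 212.6], 0.79), ([399.0, 295.1], 0.68), ([394.6, 253.2], 0.53)]
stand [([392.4, 253.1], 0.66)] [([395.2, 251.6], 0.79)]
bottle [([493.3, 284.5], 0.67)] [([488.8, 289.0], 0.68), ([266.9, 243.2], 0.67)]
tube_cup [([175.5, 270.7], 0.6)] [([264.2, 232.7], 0.59), ([181.1, 271.4], 0.58)]
tube_rack [([330.6, 186.9], 0.85)] [([331.0, 188.5], 0.73)]
1.7
```

View pics/scene0.png

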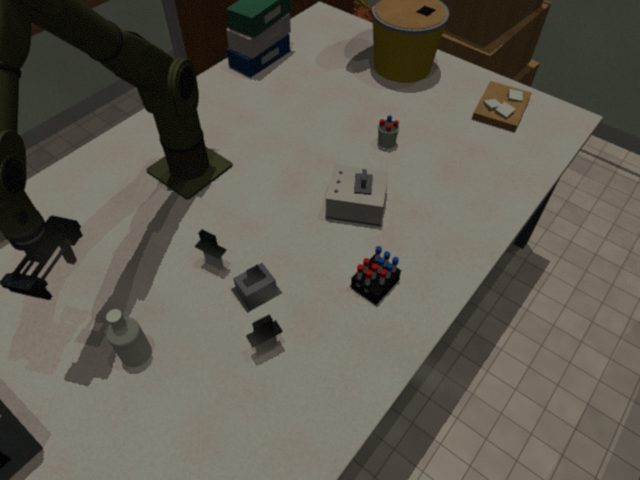

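View pics/top0.png

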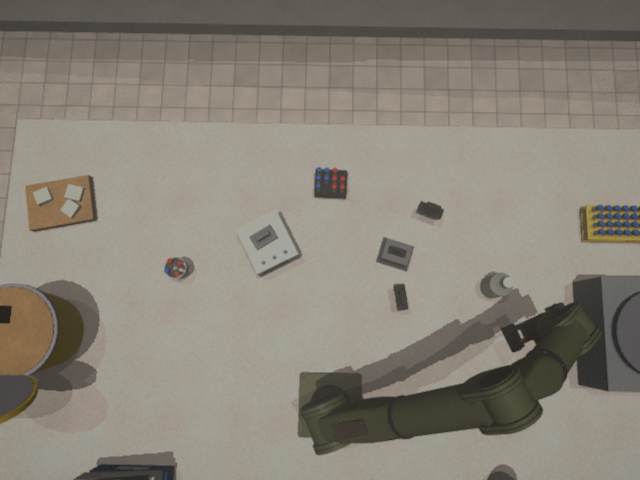

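```bash
cat > h.py <<'E'
import numpy as np,cv2
def ray(p,uv):
    T=p["camera_from_world"];R=T[:3,:3];c=-R.T@T[:3,3]
    d=R.T@np.linalg.inv(p["mtx"])@np.array([uv[0],uv[1],1.]);return c,d
def atz(p,uv,z):
    c,d=ray(p,uv);return c+d*(z-c[2])/d[2]
def cloud(p):
    v,u=np.indices(p["depth"].shape);z=p["depth"].astype(float)
    K=p["mtx"];X=np.stack([(u-K[0,2])/K[0,0]*z,(v-K[1,2])/K[1,1]*z,z],-1)
    T=p["camera_from_world"];W=(X-T[:3,3])@T[:3,:3];W[z==0]=np.nan;return W
def proj(p,X):
    T=p["camera_from_world"];c=T[:3,:3]@np.array(X)+T[:3,3];q=p["mtx"]@c;return q[:2]/q[2]
def crop(p,x0,y0,x1,y1,k,name):
    im=cv2.resize(p["frame"][y0:y1,x0:x1,::-1],None,fx=k,fy=k,interpolation=cv2.INTER_CUBIC)
    im=np.clip(im.astype(float)*1.5,0,255).astype(np.uint8);cv2.imwrite(name,im);return im
E
python3 - <<'E'
from plant import *; from h import *; import pickle
s=snapshot("scene");t=snapshot("top");pickle.dump((s,t),open("a.pkl","wb"))
a=crop(s,180,215,310,365,4,"pics/c1.png");b=crop(t,370,190,470,320,5,"pics/c2.png")
for n,p in(("scene",s),("top",t)):
    W=cloud(p)
    for uv in ([(265,330),(256,280),(210,240),(363,178),(354,195)] if n=="scene" else [(401,297),(395,253),(431,210),(263,235),(275,255)]):
        print(n,uv,W[uv[1],uv[0]].round(3), p["depth"][uv[1],uv[0]])
E
```

```text
scene (265, 330) [ 0.654 -0.326  0.11 ] 1.2430532
scene (256, 280) [ 0.516 -0.216  0.067] 1.3842816
scene (210, 240) [ 0.368 -0.228  0.132] 1.3850142
scene (363, 178) [0.548 0.214 0.134] 1.5324244
scene (354, 195) [0.543 0.181 0.085] 1.5563778
top (401, 297) [ 0.347 -0.218  0.149] 1.6868181
top (395, 253) [ 0.498 -0.21   0.059] 1.8007561
top (431, 210) [ 0.638 -0.323  0.103] 1.7799608
top (263, 235) [0.538 0.224 0.131] 1.7389356
top (275, 255) [0.479 0.187 0.094] 1.7649899
```

View pics/c1.png

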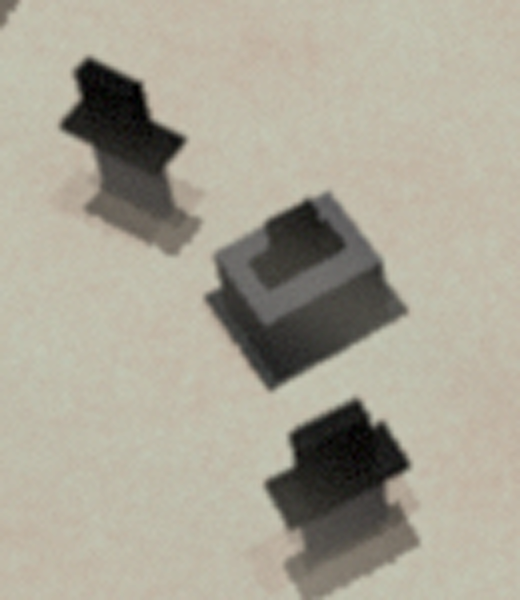

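View pics/c2.png

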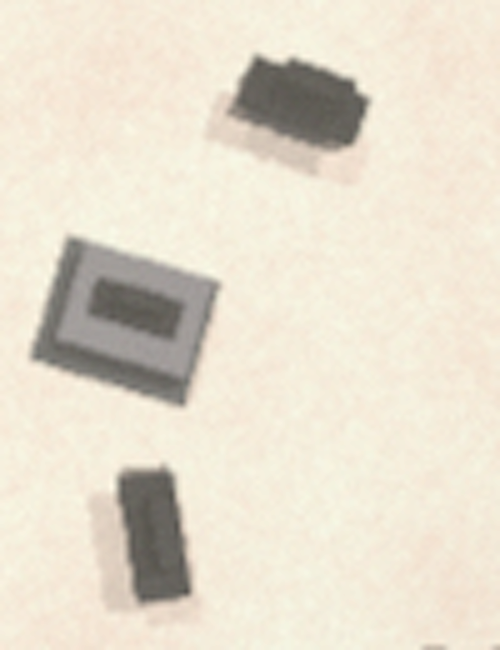

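```bash
python3 - <<'E'
from h import *; import pickle
s,t=pickle.load(open("a.pkl","rb"))
np.set_printoptions(linewidth=200)
W=cloud(t); print((W[240:268,380:412:2,2]*1000).round(0))
crop(t,225,200,310,285,7,"pics/c3.png");crop(s,315,155,400,230,7,"pics/c4.png")
W=cloud(s); print((W[262:300:2,232:282:3,2]*1000).round(0))
for p in (s,t):
    W=cloud(p)
    for name,c,r,zl,zh in (("photometer",(.525,.2),.16,.08,.1),("cover",(.54,.22),.08,.115,.15),("stand",(.5,-.21),.09,.05,.063),("paddle",(.5,-.21),.06,.085,.125)):
        m=(np.hypot(W[...,0]-c[0],W[...,1]-c[1])<r)&(W[...,2]>zl)&(W[...,2]<zh)
        P=W[m]; 
        if len(P)<5: print(name,len(P));continue
        q=cv2.minAreaRect((P[:,:2]*1000).astype(np.float32)); print(name,len(P),q,P.mean(0).round(4),P[:,2].std())
E
```

```text
[[  0.  -7.   5.  58.  58.  60.  57.  54.  -5.   5.  -0.  -1.  -3.  -3.   0.   6.]
 [  1.  -3.   1.  49.  47.  61.  67.  64.  60.  58.   4.   6.  -4.   5.  -6.   0.]
 [ -8.   3.  10.  52.  60.  55.  59.  62.  59.  62.  67.  59.   2.   4.  -0.   4.]
 [ -7.   3.  37.  50.  58.  55.  59.  56.  69.  65.  50.  64.  57.  -9.  -0.   1.]
 [ -1.   4.  50.  57.  62.  65.  61.  60.  59.  52.  55.  60.  60.  58.  61.  -6.]
 [ -2.   7.  53.  66.  57.  68.  67.  54.  65.  67.  53.  61.  55.  62.  52.  61.]
 [  4.   6.  60.  63.  57.  69.  69. 108.  64.  62.  55.  63.  59.  57.  65.  62.]
 [  1.   4.  64.  63.  60.  69.  66. 105. 115. 107.  61.  60.  63.  65.  62.  59.]
 [ -5.   6.  57.  65.  58.  59.  73. 108. 111. 112. 116.  54.  54.  55.  53.  54.]
 [  2.  10.  64.  60.  63.  71.  87. 108. 112. 106. 105. 105.  54.  69.  60.  62.]
 [  3.  41.  55.  63.  68.  65.  91.  92. 104. 104. 104. 105.  68.  64.  71.  62.]
 [  2.  50.  57.  64.  65.  74.  67.  76.  95.  99. 109. 108.  67.  61.  54.  56.]
 [  7.  67.  53.  62.  68.  67.  65.  60.  71.  89.  91. 116.  66.  65.  64.   1.]
 [  3.  57.  58.  57.
[... 3475 characters left out ...]
2606353759766) [ 0.5079 -0.2162  0.1016] 0.0072880379960304775
photometer 2133 ((526.1798706054688, 219.46188354492188), (173.27330017089844, 150.31512451171875), 28.019710540771484) [0.5248 0.2181 0.0897] 0.004383722112463416
cover 71 ((538.38134765625, 228.86753845214844), (16.611492156982422, 42.88578414916992), 33.65378952026367) [0.5383 0.2288 0.1313] 0.0063070249218647205
stand 363 ((505.40509033203125, -213.94436645507812), (90.21204376220703, 72.04924011230469), 73.95281982421875) [ 0.5032 -0.2138  0.0577] 0.003357907091259591
paddle 51 ((504.8509826660156, -213.4983367919922), (33.94296646118164, 13.057290077209473), 71.97664642333984) [ 0.5043 -0.2128  0.1046] 0.0076824516536662035
```

View pics/c3.png

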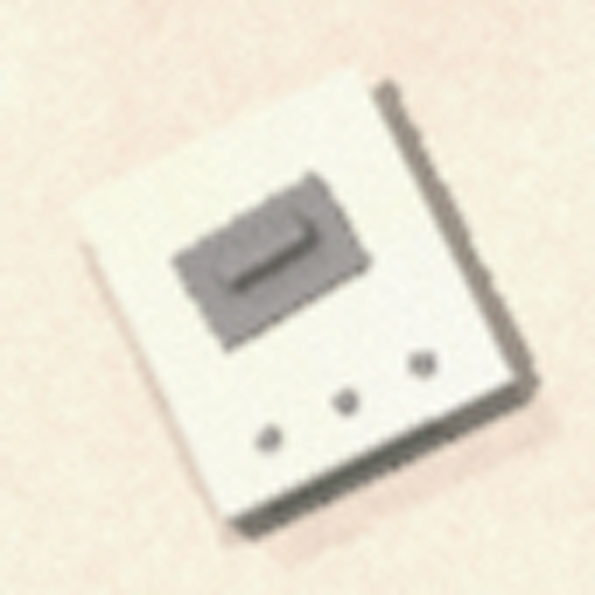

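View pics/c4.png

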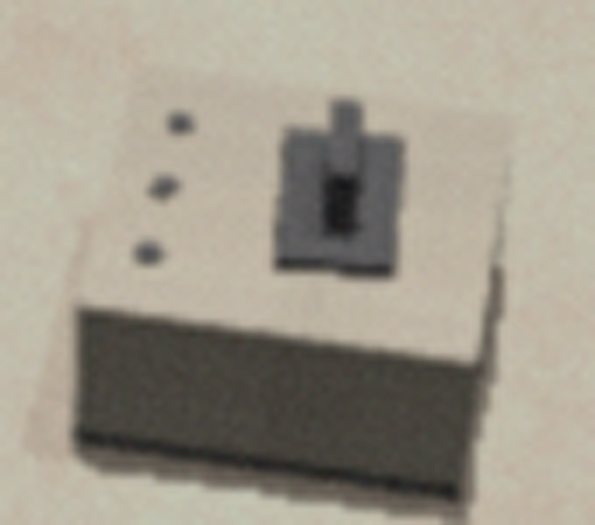

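```bash
cat >> h.py <<'E'
def plan(x,y,z,yaw,n=None,dz=None):
    """yaw in deg of tool x; suggest rows"""
    from plant import get_state
    from scipy.spatial.transform import Rotation as Ro
    s=get_state();R=Ro.from_quat(s["eef_rot"]).as_matrix();P=np.array(s["tool_pos"])
    cy=np.degrees(np.arctan2(R[1,0],R[0,0]));tilt=np.degrees(np.arccos(-R[2,2]))
    d=np.array([x,y,z])-P;w=(yaw-cy+90)%180-90
    print("clock",round(s["clock"],2),"pos",P.round(4),"yaw",cy.round(2),"tilt",tilt.round(2),"F",np.round(s["contact_force"],1),"M",np.round(s["moment"],2),"open",round(s["opening"],4),"q",np.round(s["q"],2))
    print("err world mm",(d*1000).round(1),"tool mm",(R.T@d*1000).round(1),"turn",round(-w,2))
    k=n or max(int(np.ceil(np.linalg.norm(d)/.06)),int(np.ceil(abs(w)/10.5)),1)
    for i in range(min(k,5)):
        a=np.radians(cy+w*i/k);X=np.array([np.cos(a),np.sin(a),0]);Z=np.array([0,0,-1.]);Y=np.cross(Z,X)
        print("  row",[round(float(v@d/k),4) for v in (X,Y,Z)],round(-w/k,2), "of",k)
E
python3 - <<'E'
from h import *; import pickle
s,t=pickle.load(open("a.pkl","rb"))
for n,p,us in(("s",s,dict(cup=(384.7,134),bot=(126.4,338),rack=(375.5,275),slot=(365.3,185),coverO=(361.7,182.6))),("t",t,dict(cup=(175.5,270.7),bot=(493.3,284.5),rack=(330.6,186.9),slot=(266.9,233.3),coverO=(262,237.5)))):
    for k,u in us.items(): print(n,k,atz(p,u,{"cup":.06,"bot":.1,"rack":.08,"slot":.09,"coverO":.09}[k]).round(4))
plan(.54,.2285,.28,31)
E
```

```text
s cup [0.4421 0.4939 0.06  ]
s bot [ 0.4089 -0.5443  0.1   ]
s rack [ 0.757  -0.0123  0.08  ]
s slot [0.5474 0.2317 0.09  ]
s coverO [0.533 0.233 0.09 ]
t cup [0.4237 0.519  0.06  ]
t bot [ 0.3964 -0.5226  0.1   ]
t rack [0.7158 0.0097 0.08  ]
t slot [0.5509 0.2168 0.09  ]
t coverO [0.5365 0.2324 0.09  ]
clock 1.8 pos [ 0.2616 -0.5676  0.2468] yaw -65.26 tilt 0.01 F [ 0.  -0.  -0.3] M [ 0.    0.04 -0.04] open 1.0015 q [ 1.17  0.69 -0.19  1.57  0.16  0.9  -0.22]
err world mm [278.4 796.1  33.2] tool mm [-606.6 -586.   -33.3] turn 83.74
  row [-0.0404, -0.0391, -0.0022] 5.58 of 15
  row [-0.044, -0.0349, -0.0022] 5.58 of 15
  row [-0.0472, -0.0305, -0.0022] 5.58 of 15
  row [-0.05, -0.0258, -0.0022] 5.58 of 15
  row [-0.0522, -0.0208, -0.0022] 5.58 of 15
```

```bash
sed -i 's/w=(yaw-cy+90)%180-90/w=(yaw-cy+180)%360-180/' h.py; python3 -c "
from h import *
plan(.54,.2285,.28,31)"
```

```text
clock 1.8 pos [ 0.2616 -0.5676  0.2468] yaw -65.26 tilt 0.01 F [ 0.  -0.  -0.3] M [ 0.    0.04 -0.04] open 1.0015 q [ 1.17  0.69 -0.19  1.57  0.16  0.9  -0.22]
err world mm [278.4 796.1  33.2] tool mm [-606.6 -586.   -33.3] turn -96.26
  row [-0.0404, -0.0391, -0.0022] -6.42 of 15
  row [-0.0358, -0.0433, -0.0022] -6.42 of 15
  row [-0.0307, -0.0471, -0.0022] -6.42 of 15
  row [-0.0253, -0.0502, -0.0022] -6.42 of 15
  row [-0.0195, -0.0527, -0.0022] -6.42 of 15
```

```bash
python3 -m creep '[{"hand":0.088,"slide":[-0.030,-0.028,-0.03],"turn":-6},{"hand":0.088,"slide":[-0.034,-0.042,-0.01],"turn":-6.5},{"hand":0.088,"slide":[-0.03,-0.046,0],"turn":-6.5},{"hand":0.088,"slide":[-0.025,-0.05,0],"turn":-6.5},{"hand":0.088,"slide":[-0.02,-0.053,0],"turn":-6.5}]' 30; python3 -c "
from h import *
plan(.54,.2285,.28,31)"
```

```text
clock: 2.42
tool_pos: [0.3496, -0.3185, 0.2871]
eef_rot: [0.959, -0.285, 0.001, 0.0]
contact_force: [0.7, -0.3, 0.7]
opening: 1.001
clock 2.42 pos [ 0.3496 -0.3185  0.2871] yaw -33.06 tilt 0.07 F [ 0.7 -0.3  0.7] M [-0.03 -0.08 -0.06] open 1.0008 q [ 0.9   0.45 -0.38  1.95  0.23  0.78 -0.19]
err world mm [190.4 547.   -7.1] tool mm [-138.9 -562.3    6.9] turn -64.06
  row [-0.0139, -0.0562, 0.0007] -6.41 of 10
  row [-0.0075, -0.0574, 0.0007] -6.41 of 10
  row [-0.0011, -0.0579, 0.0007] -6.41 of 10
  row [0.0054, -0.0577, 0.0007] -6.41 of 10
  row [0.0118, -0.0567, 0.0007] -6.41 of 10
```

```bash
python3 -m creep '[{"hand":0.088,"slide":[-0.014,-0.056,0],"turn":-6.4},{"hand":0.088,"slide":[-0.0075,-0.057,0],"turn":-6.4},{"hand":0.088,"slide":[-0.001,-0.057,0],"turn":-6.4},{"hand":0.088,"slide":[0.005,-0.057,0],"turn":-6.4},{"hand":0.088,"slide":[0.012,-0.057,0],"turn":-6.4}]' 30; python3 -c "
from h import *
plan(.54,.2285,.25,31)"
```

```text
clock: 3.05
tool_pos: [0.4448, -0.0471, 0.287]
eef_rot: [1.0, -0.009, 0.0, 0.0]
contact_force: [0.6, 0.3, 0.9]
opening: 1.005
clock 3.05 pos [ 0.4448 -0.0471  0.287 ] yaw -1.08 tilt 0.06 F [0.6 0.3 0.9] M [-0.06 -0.16 -0.  ] open 1.0054 q [ 0.38  0.44 -0.55  2.01  0.32  0.78 -0.38]
err world mm [ 95.2 275.6 -37. ] tool mm [  89.9 -277.4   37. ] turn -32.08
  row [0.018, -0.0555, 0.0074] -6.42 of 5
  row [0.0241, -0.0531, 0.0074] -6.42 of 5
  row [0.0299, -0.0501, 0.0074] -6.42 of 5
  row [0.0353, -0.0464, 0.0074] -6.42 of 5
  row [0.0402, -0.0422, 0.0074] -6.42 of 5
```

```bash
python3 -m creep '[{"hand":0.088,"slide":[0.018,-0.0555,0.0074],"turn":-6.4},{"hand":0.088,"slide":[0.024,-0.053,0.0074],"turn":-6.4},{"hand":0.088,"slide":[0.03,-0.05,0.0074],"turn":-6.4},{"hand":0.088,"slide":[0.035,-0.046,0.0074],"turn":-6.4},{"hand":0.088,"slide":[0.04,-0.042,0.0074],"turn":-6.4}]' 30; python3 -m creep '[{"hand":0.088,"slide":[0,0,0],"turn":0},{"hand":0.088,"slide":[0,0,0],"turn":0}]'; python3 - <<'E'
from plant import *; from h import *
plan(.54,.2285,.18,31)
for n in("scene","top"):
    p=snapshot(n);u=proj(p,get_state()["tool_pos"]).astype(int); print(u)
    crop(p,u[0]-70,u[1]-50,u[0]+70,u[1]+70,5,f"pics/d_{n}.png")
E
```

```text
clock: 3.68
tool_pos: [0.541, 0.2273, 0.2495]
eef_rot: [0.964, 0.267, 0.0, 0.0]
contact_force: [1.5, -0.7, -0.7]
opening: 0.996
clock: 3.92
tool_pos: [0.5401, 0.2248, 0.2494]
eef_rot: [0.964, 0.265, -0.001, 0.001]
contact_force: [-0.5, -0.4, 0.2]
opening: 0.998
clock 3.92 pos [0.5401 0.2248 0.2494] yaw 30.7 tilt 0.1 F [-0.5 -0.4  0.2] M [-0.09 -0.12 -0.02] open 0.9985 q [-0.11  0.69 -0.63  1.67  0.49  0.94 -0.4 ]
err world mm [ -0.1   3.7 -69.4] tool mm [ 1.9 -3.3 69.3] turn -0.3
  row [0.0009, -0.0016, 0.0347] -0.15 of 2
  row [0.0009, -0.0016, 0.0347] -0.15 of 2
[365 144]
[258 227]
```

View pics/d_scene.png

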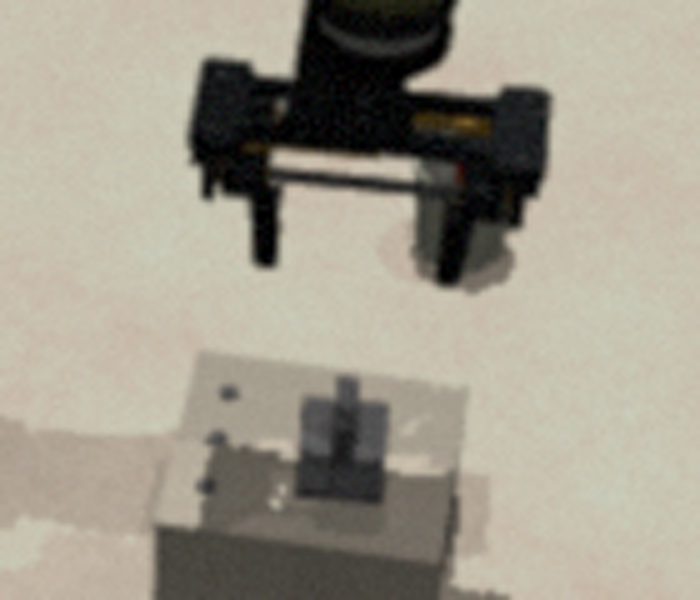

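View pics/d_top.png

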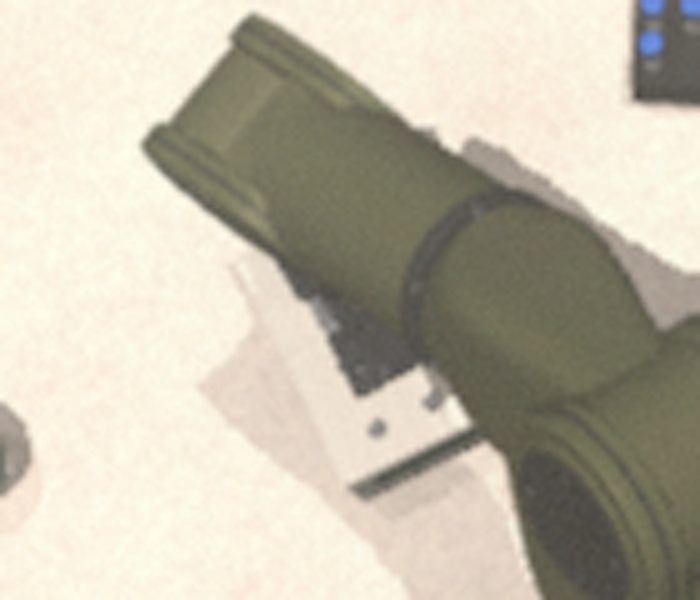

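```bash
python3 -m creep '[{"hand":0.088,"slide":[0.001,-0.002,0.04],"turn":0},{"hand":0.088,"slide":[0.001,-0.002,0.04],"turn":0},{"hand":0.088,"slide":[0,0,0.03],"turn":0},{"hand":0.088,"slide":[0,0,0.02],"turn":0},{"hand":0.088,"slide":[0,0,0.005],"turn":0}]' 30;  python3 - <<'E'
from plant import *; from h import *
plan(.54,.2285,.109,31)
E
```

```text
clock: 4.65
tool_pos: [0.5397, 0.228, 0.114]
eef_rot: [0.965, 0.264, -0.001, 0.001]
contact_force: [0.4, 0.4, 1.1]
opening: 0.999
clock 4.65 pos [0.5397 0.228  0.114 ] yaw 30.62 tilt 0.15 F [0.4 0.4 1.1] M [-0.05 -0.08  0.02] open 0.9986 q [-0.19  0.86 -0.51  1.78  0.64  0.67 -0.54]
err world mm [ 0.3  0.5 -5. ] tool mm [ 0.5 -0.2  5. ] turn -0.38
  row [0.0005, -0.0002, 0.005] -0.38 of 1
```

```bash
python3 -m creep '[{"hand":0.088,"slide":[0,0,0.004],"turn":0},{"hand":0.05,"slide":[0,0,0],"turn":0},{"hand":0.0,"slide":[0,0,0],"turn":0},{"hand":0.0,"slide":[0,0,0],"turn":0},{"hand":0.0,"slide":[0,0,0],"turn":0}]' 30;python3 -m creep '[{"hand":0.0,"slide":[0,0,0],"turn":0},{"hand":0.0,"slide":[0,0,0],"turn":0},{"hand":0.0,"slide":[0,0,0],"turn":0},{"hand":0.0,"slide":[0,0,0],"turn":0}]' 30;  python3 - <<'E'
from plant import *; from h import *
plan(.54,.2285,.28,31)
print(get_state()["opening"]*.0881)
E
```

```text
clock: 5.28
tool_pos: [0.5401, 0.2302, 0.1109]
eef_rot: [0.964, 0.265, 0.0, 0.0]
contact_force: [-0.0, 0.3, -0.3]
opening: 0.571
clock: 5.78
tool_pos: [0.5399, 0.2301, 0.1107]
eef_rot: [0.964, 0.265, -0.0, 0.0]
contact_force: [-0.0, 0.4, 0.2]
opening: 0.154
clock 5.78 pos [0.5399 0.2301 0.1107] yaw 30.74 tilt 0.01 F [-0.   0.4  0.2] M [-0.01 -0.07  0.01] open 0.1537 q [-0.19  0.87 -0.51  1.78  0.65  0.66 -0.54]
err world mm [ 1.000e-01 -1.600e+00  1.693e+02] tool mm [  -0.8    1.5 -169.3] turn -0.26
  row [-0.0003, 0.0005, -0.0564] -0.09 of 3
  row [-0.0003, 0.0005, -0.0564] -0.09 of 3
  row [-0.0003, 0.0005, -0.0564] -0.09 of 3
0.013541000053631302
```

```bash
python3 -m creep '[{"hand":0.0,"slide":[0,0,0],"turn":0},{"hand":0.0,"slide":[0,0,-0.01],"turn":0},{"hand":0.0,"slide":[0,0,-0.03],"turn":0},{"hand":0.0,"slide":[0,0,-0.04],"turn":0},{"hand":0.0,"slide":[0,0,-0.02],"turn":0}]' 30;  python3 - <<'E'
from plant import *; from h import *; import pickle
plan(.5,-.025,.2,0)
s=snapshot("scene");t=snapshot("top");pickle.dump((s,t),open("b.pkl","wb"))
crop(s,300,110,440,230,5,"pics/e.png")
E
```

```text
clock: 6.4
tool_pos: [0.5406, 0.2309, 0.2134]
eef_rot: [0.964, 0.265, 0.002, -0.001]
contact_force: [0.0, 1.2, -0.4]
opening: 0.156
clock 6.4 pos [0.5406 0.2309 0.2134] yaw 30.75 tilt 0.19 F [ 0.   1.2 -0.4] M [-0.04 -0.14 -0.01] open 0.1556 q [-0.14  0.74 -0.61  1.71  0.53  0.87 -0.44]
err world mm [ -40.6 -255.9  -13.4] tool mm [-165.7  199.2   12.9] turn 30.75
  row [-0.0331, 0.0398, 0.0027] 6.15 of 5
  row [-0.0287, 0.0432, 0.0027] 6.15 of 5
  row [-0.0239, 0.046, 0.0027] 6.15 of 5
  row [-0.0188, 0.0483, 0.0027] 6.15 of 5
  row [-0.0136, 0.05, 0.0027] 6.15 of 5
```

View pics/e.png

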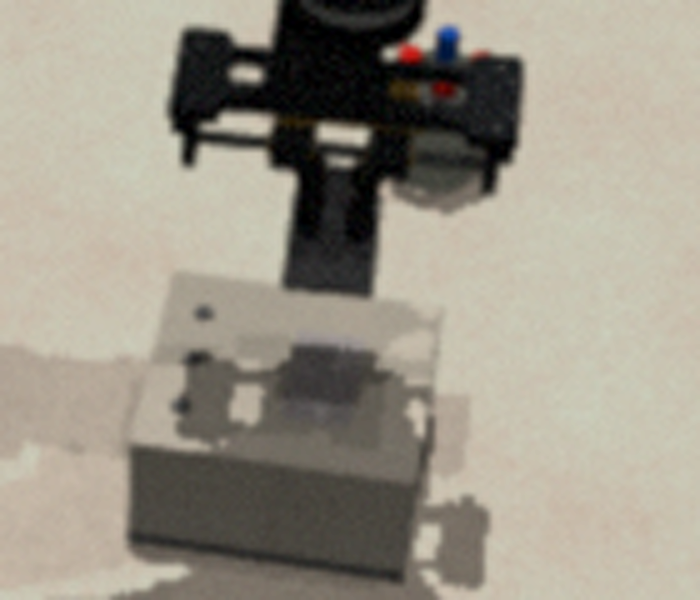

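```bash
python3 -m creep '[{"hand":0.0,"slide":[-0.033,0.04,0.0],"turn":6},{"hand":0.0,"slide":[-0.029,0.043,0],"turn":6},{"hand":0.0,"slide":[-0.024,0.046,0],"turn":6},{"hand":0.0,"slide":[-0.019,0.048,0],"turn":6},{"hand":0.0,"slide":[-0.0136,0.05,0],"turn":6}]' 30;python3 -m creep '[{"hand":0.0,"slide":[0,0,0.04],"turn":0},{"hand":0.0,"slide":[0,0,0.05],"turn":0},{"hand":0.0,"slide":[0,0,0.05],"turn":0},{"hand":0.0,"slide":[0,0,0.02],"turn":0},{"hand":0.0,"slide":[0,0,0.01],"turn":0}]' 30;  python3 - <<'E'
from plant import *; from h import *; import pickle
plan(.5,-.025,.02,0)
s=snapshot("scene");crop(s,270,170,410,290,5,"pics/f.png")
E
```

```text
clock: 7.12
tool_pos: [0.4992, -0.0275, 0.2101]
eef_rot: [1.0, 0.005, -0.001, 0.0]
contact_force: [0.7, -0.2, -1.2]
opening: 0.152
clock: 7.75
tool_pos: [0.4991, -0.0257, 0.0391]
eef_rot: [1.0, 0.007, -0.001, 0.0]
contact_force: [-0.2, -0.3, -0.3]
opening: 0.153
clock 7.75 pos [ 0.4991 -0.0257  0.0391] yaw 0.77 tilt 0.16 F [-0.2 -0.3 -0.3] M [-0.04 -0.07 -0.05] open 0.153 q [ 0.08  0.9  -0.2   2.07  0.71  0.24 -0.72]
err world mm [  0.9   0.7 -19.1] tool mm [ 0.9 -0.7 19.1] turn 0.77
  row [0.0009, -0.0007, 0.0191] 0.77 of 1
```

View pics/f.png

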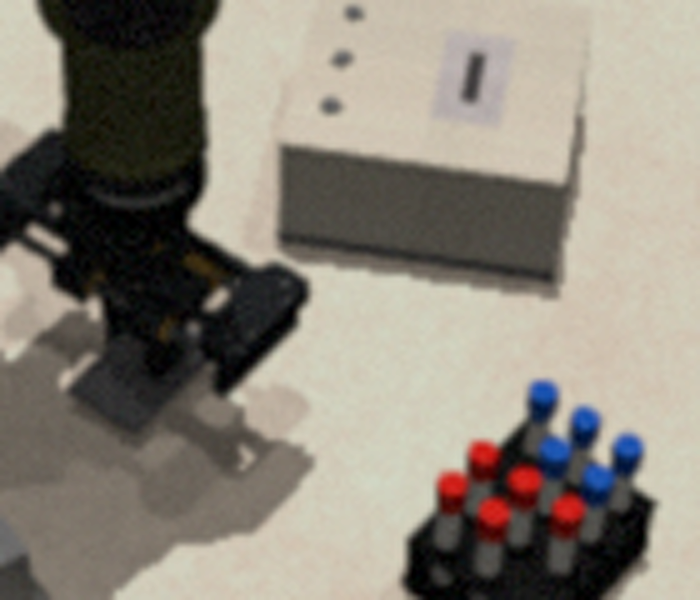

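```bash
python3 -m creep '[{"hand":0.0,"slide":[0,0,0.01],"turn":0},{"hand":0.0,"slide":[0,0,0.004],"turn":0},{"hand":0.0,"slide":[0,0,0.002],"turn":0},{"hand":0.0,"slide":[0,0,0.001],"turn":0},{"hand":0.0,"slide":[0,0,0],"turn":0}]' 30;python3 -m creep '[{"hand":0.0,"slide":[0,0,0.001],"turn":0},{"hand":0.0,"slide":[0,0,0.001],"turn":0}]'
```

```text
clock: 8.43
tool_pos: [0.5003, -0.0259, 0.0239]
eef_rot: [1.0, 0.006, 0.0, 0.0]
contact_force: [-0.4, 0.4, -0.3]
opening: 0.156
clock: 8.68
tool_pos: [0.5002, -0.0259, 0.0218]
eef_rot: [1.0, 0.006, 0.0, 0.0]
contact_force: [0.1, 0.2, 0.1]
opening: 0.153
```

```bash
python3 -m creep '[{"hand":0.0,"slide":[0,0,0.001],"turn":0},{"hand":0.0,"slide":[0,0,0.0005],"turn":0},{"hand":0.0,"slide":[0,0,0],"turn":0}]'; python3 -c "
from h import *
plan(.5,-.025,.02,0)"
```

```text
clock: 9.05
tool_pos: [0.5002, -0.0259, 0.0206]
eef_rot: [1.0, 0.007, 0.0, 0.0]
contact_force: [-0.3, 0.3, 5.5]
opening: 0.155
clock 9.05 pos [ 0.5002 -0.0259  0.0206] yaw 0.75 tilt 0.03 F [-0.3  0.3  5.5] M [0.01 0.14 0.08] open 0.1546 q [ 0.05  0.94 -0.15  2.07  0.73  0.19 -0.74]
err world mm [-0.2  0.9 -0.6] tool mm [-0.2 -0.9  0.6] turn 0.75
  row [-0.0002, -0.0009, 0.0006] 0.75 of 1
```

```bash
python3 -m creep '[{"hand":0.02,"slide":[0,0,0],"turn":0},{"hand":0.05,"slide":[0,0,0],"turn":0},{"hand":0.088,"slide":[0,0,0],"turn":0},{"hand":0.088,"slide":[0,0,0],"turn":0},{"hand":0.088,"slide":[0,0,0],"turn":0}]';python3 -m creep '[{"hand":0.088,"slide":[0,0,0],"turn":0},{"hand":0.088,"slide":[0,0,-0.02],"turn":0},{"hand":0.088,"slide":[0,0,-0.06],"turn":0},{"hand":0.088,"slide":[0,0,-0.06],"turn":0},{"hand":0.088,"slide":[0,0,-0.06],"turn":0}]'; python3 - <<'E'
from plant import *; from h import *; import pickle
plan(.506,-.2145,.2,-17.5)
s=snapshot("scene");t=snapshot("top");pickle.dump((s,t),open("c.pkl","wb"))
crop(s,220,170,380,290,5,"pics/g.png")
for n,p in(("s",s),("t",t)):
    print(n,[(d["uv"],round(d["conf"],2)) for d in pinpoint("slot",p)][:3],[(d["uv"],round(d["conf"],2)) for d in pinpoint("paddle",p)][:3])
E
```

```text
clock: 9.68
tool_pos: [0.5001, -0.0259, 0.0202]
eef_rot: [1.0, 0.006, -0.0, 0.0]
contact_force: [0.3, -0.5, -0.8]
opening: 0.66
clock: 10.3
tool_pos: [0.4997, -0.0261, 0.2221]
eef_rot: [1.0, 0.006, -0.0, -0.0]
contact_force: [1.1, -0.5, -0.4]
opening: 1.001
clock 10.3 pos [ 0.4997 -0.0261  0.2221] yaw 0.74 tilt 0.03 F [ 1.1 -0.5 -0.4] M [-0.05 -0.14  0.  ] open 1.0008 q [ 0.3   0.61 -0.54  1.95  0.47  0.71 -0.51]
err world mm [   6.3 -188.4  -22.1] tool mm [  3.9 188.5  22.1] turn 18.24
  row [0.001, 0.0471, 0.0055] 4.56 of 4
  row [0.0047, 0.0469, 0.0055] 4.56 of 4
  row [0.0084, 0.0464, 0.0055] 4.56 of 4
  row [0.0121, 0.0456, 0.0055] 4.56 of 4
s [([364.4, 185.8], 0.85)] [([215.9, 261.9], 0.88), ([254.0, 289.1], 0.71), ([266.4, 348.1], 0.55)]
t [([265.1, 235.1], 0.6)] [([426.3, 213.4], 0.84), ([395.9, 255.8], 0.59)]
```

View pics/g.png

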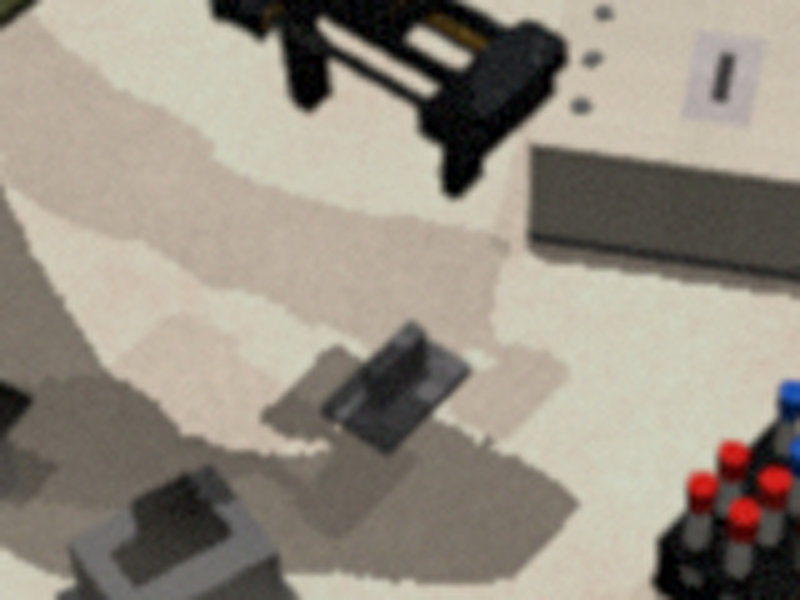

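```bash
python3 - <<'E'
from h import *; import pickle
s,t=pickle.load(open("c.pkl","rb"))
for n,p,c in(("s",s,(364.5,185.3)),("t",t,(266,234))):
    g=cv2.cvtColor(p["frame"],cv2.COLOR_RGB2GRAY).astype(float)
    x0,y0=int(c[0])-9,int(c[1])-9; w=g[y0:y0+19,x0:x0+19]
    bg=np.median(w); wt=np.clip(bg-w-25,0,None)
    # keep component near centre
    nl,L=cv2.connectedComponents((wt>0).astype(np.uint8)); 
    k=max(range(1,nl),key=lambda i:wt[L==i].sum()); wt[L!=k]=0
    v,u=np.indices(w.shape); pts=np.stack([u[wt>0]+x0,v[wt>0]+y0],1); ww=wt[wt>0]
    uv=(pts*ww[:,None]).sum(0)/ww.sum(); W=np.array([atz(p,q,.09) for q in pts]); m=(W*ww[:,None]).sum(0)/ww.sum()
    C=np.cov(W[:,:2].T,aweights=ww); e,V=np.linalg.eigh(C); 
    print(n,bg,w.min(),uv,m.round(4),"long axis deg",np.degrees(np.arctan2(V[1,1],V[0,1]))%180, np.sqrt(12*e))
    Wc=cloud(p)
    P=Wc[(np.hypot(Wc[...,0]-.527,Wc[...,1]-.2195)<.13)&(Wc[...,2]>.08)&(Wc[...,2]<.1)]
    print(cv2.minAreaRect((P[:,:2]*1000).astype(np.float32)),P.mean(0))
    P=Wc[(np.hypot(Wc[...,0]-.5,Wc[...,1]+.025)<.05)&(Wc[...,2]<.06)]; print("cover z pct",np.percentile(P[:,2],[50,80,95,99]))
    a=np.where((np.hypot(Wc[...,0]-.506,Wc[...,1]+.2145)<.035)&(Wc[...,2]>.102)&(Wc[...,2]<.12))
    P=Wc[a]; 
    if len(P)>4: print("tab top",len(P),P.mean(0),cv2.minAreaRect((np.array([atz(p,(x,y),.108)[:2] for y,x in zip(*a)])*1000).astype(np.float32)))
E
```

```text
s 118.0 40.0 [364.19815668 185.12995392] [0.5451 0.2292 0.09  ] long axis deg 117.53683937688561 [0.00848391 0.03874924]
((527.943603515625, 219.0885772705078), (170.71510314941406, 159.93801879882812), 28.535200119018555) [0.53206407 0.21486363 0.08986612]
cover z pct [0.00519159 0.01360738 0.04340923 0.04697251]
tab top 67 [ 0.50672847 -0.2155813   0.10700138] ((507.70770263671875, -215.89761352539062), (34.4698486328125, 16.828929901123047), 71.83768463134766)
t 164.0 77.0 [263.71236087 235.49677797] [0.5433 0.227  0.09  ] long axis deg 117.93418397491067 [0.00906726 0.03970946]
((527.0923461914062, 219.84405517578125), (172.2506103515625, 150.1898193359375), 28.039812088012695) [0.52606521 0.21889855 0.08888494]
cover z pct [0.00505841 0.01307511 0.03781484 0.04517693]
tab top 39 [ 0.50475568 -0.21355839  0.10824173] ((504.86920166015625, -213.4431915283203), (33.77043151855469, 12.537127494812012), 72.45771026611328)
```

```bash
python3 -m creep '[{"hand":0.088,"slide":[0.001,0.047,0.0],"turn":4.6},{"hand":0.088,"slide":[0.0045,0.047,0],"turn":4.6},{"hand":0.088,"slide":[0.0084,0.0464,0.01],"turn":4.6},{"hand":0.088,"slide":[0.012,0.0456,0.01],"turn":4.6},{"hand":0.088,"slide":[0,0,0],"turn":0}]'; python3 - <<'E'
from plant import *; from h import *; import pickle
plan(.5055,-.2145,.079,-17.8)
s=snapshot("scene");u=proj(s,get_state()["tool_pos"]).astype(int)
crop(s,u[0]-70,u[1]-60,u[0]+70,u[1]+60,5,"pics/i.png")
E
```

```text
clock: 11.22
tool_pos: [0.5034, -0.2189, 0.1971]
eef_rot: [0.988, -0.157, -0.003, 0.001]
contact_force: [0.0, 1.6, -0.2]
opening: 1.001
clock 11.22 pos [ 0.5034 -0.2189  0.1971] yaw -18.1 tilt 0.36 F [ 0.   1.6 -0.2] M [ 0.   -0.03  0.01] open 1.0007 q [ 0.59  0.69 -0.45  1.84  0.43  0.72 -0.42]
err world mm [   2.1    4.4 -118.1] tool mm [  1.3  -5.2 118.1] turn -0.3
  row [0.0003, -0.0024, 0.059] -0.15 of 2
  row [0.0003, -0.0024, 0.059] -0.15 of 2
```

View pics/i.png

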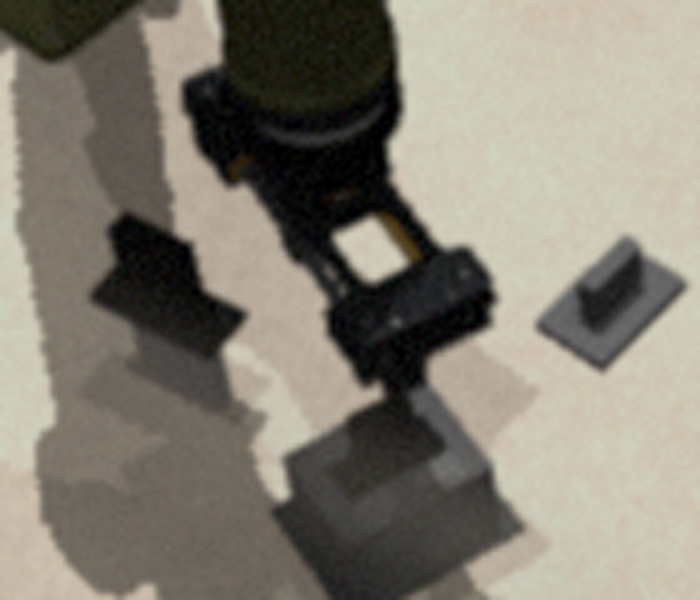

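```bash
python3 -m creep '[{"hand":0.088,"slide":[0.001,-0.003,0.03],"turn":-0.3},{"hand":0.088,"slide":[0,-0.002,0.04],"turn":0},{"hand":0.088,"slide":[0,0,0.02],"turn":0},{"hand":0.088,"slide":[0,0,0.01],"turn":0},{"hand":0.088,"slide":[0,0,0],"turn":0}]'; python3 - <<'E'
from plant import *; from h import *; import pickle
plan(.5055,-.2145,.079,-17.8)
E
```

```text
clock: 11.9
tool_pos: [0.5082, -0.2086, 0.0997]
eef_rot: [0.989, -0.15, -0.001, -0.0]
contact_force: [0.2, 0.2, 0.0]
opening: 0.995
clock 11.9 pos [ 0.5082 -0.2086  0.0997] yaw -17.26 tilt 0.09 F [0.2 0.2 0. ] M [-0.04 -0.02 -0.01] open 0.9948 q [ 0.51  0.83 -0.35  1.9   0.55  0.5  -0.52]
err world mm [ -2.7  -5.9 -20.7] tool mm [-0.8  6.4 20.7] turn 0.54
  row [-0.0008, 0.0064, 0.0207] 0.54 of 1
```

```bash
python3 -m creep '[{"hand":0.088,"slide":[-0.001,0.006,0.01],"turn":0.5},{"hand":0.088,"slide":[0,0,0.01],"turn":0},{"hand":0.0,"slide":[0,0,0],"turn":0},{"hand":0.0,"slide":[0,0,0],"turn":0},{"hand":0.0,"slide":[0,0,0],"turn":0}]' 30; python3 -m creep '[{"hand":0.0,"slide":[0,0,0],"turn":0},{"hand":0.0,"slide":[0,0,0],"turn":0},{"hand":0.0,"slide":[0,0,0],"turn":0},{"hand":0.0,"slide":[0,0,0],"turn":0},{"hand":0.0,"slide":[0,0,0],"turn":0}]' 40; python3 - <<'E'
from plant import *; from h import *; import pickle
plan(.5055,-.2145,.079,-17.8)
E
```

```text
clock: 12.52
tool_pos: [0.506, -0.2152, 0.0805]
eef_rot: [0.988, -0.155, 0.0, -0.0]
contact_force: [0.5, 0.8, 0.0]
opening: 0.685
clock: 13.15
tool_pos: [0.5055, -0.2152, 0.0802]
eef_rot: [0.988, -0.155, -0.0, 0.0]
contact_force: [-0.2, -0.4, -0.8]
opening: 0.134
clock 13.15 pos [ 0.5055 -0.2152  0.0802] yaw -17.86 tilt 0.02 F [-0.2 -0.4 -0.8] M [-0.03 -0.03 -0.04] open 0.134 q [ 0.51  0.86 -0.32  1.91  0.57  0.46 -0.54]
err world mm [-0.   0.7 -1.2] tool mm [-0.2 -0.7  1.2] turn -0.06
  row [-0.0002, -0.0007, 0.0012] -0.06 of 1
```

```bash
python3 -m creep '[{"hand":0.0,"slide":[0,0,0],"turn":0},{"hand":0.0,"slide":[0,0,-0.01],"turn":0},{"hand":0.0,"slide":[0,0,-0.04],"turn":0},{"hand":0.0,"slide":[0,0,-0.05],"turn":0},{"hand":0.0,"slide":[0,0,-0.05],"turn":0}]' 40; python3 -m creep '[{"hand":0.0,"slide":[0,0,-0.01],"turn":0}]'; python3 - <<'E'
from plant import *; from h import *; import pickle
plan(.5444,.2285,.24,27.8)
s=snapshot("scene");u=proj(s,get_state()["tool_pos"]).astype(int)
crop(s,u[0]-70,u[1]-60,u[0]+70,u[1]+60,5,"pics/j.png")
E
```

```text
clock: 13.78
tool_pos: [0.5053, -0.2151, 0.2322]
eef_rot: [0.988, -0.155, -0.0, -0.0]
contact_force: [0.2, 1.2, -1.3]
opening: 0.133
clock: 13.9
tool_pos: [0.5075, -0.2155, 0.244]
eef_rot: [0.988, -0.155, 0.003, 0.001]
contact_force: [-0.2, 0.5, -1.3]
opening: 0.134
clock 13.9 pos [ 0.5075 -0.2155  0.244 ] yaw -17.87 tilt 0.39 F [-0.2  0.5 -1.3] M [-0.03 -0.04  0.02] open 0.134 q [ 0.62  0.63 -0.5   1.79  0.39  0.82 -0.38]
err world mm [ 36.9 444.   -4. ] tool mm [-101.1 -433.9    3.3] turn -45.67
  row [-0.0126, -0.0542, 0.0005] -5.71 of 8
  row [-0.0072, -0.0552, 0.0005] -5.71 of 8
  row [-0.0017, -0.0557, 0.0005] -5.71 of 8
  row [0.0039, -0.0556, 0.0005] -5.71 of 8
  row [0.0094, -0.0549, 0.0005] -5.71 of 8
```

View pics/j.png

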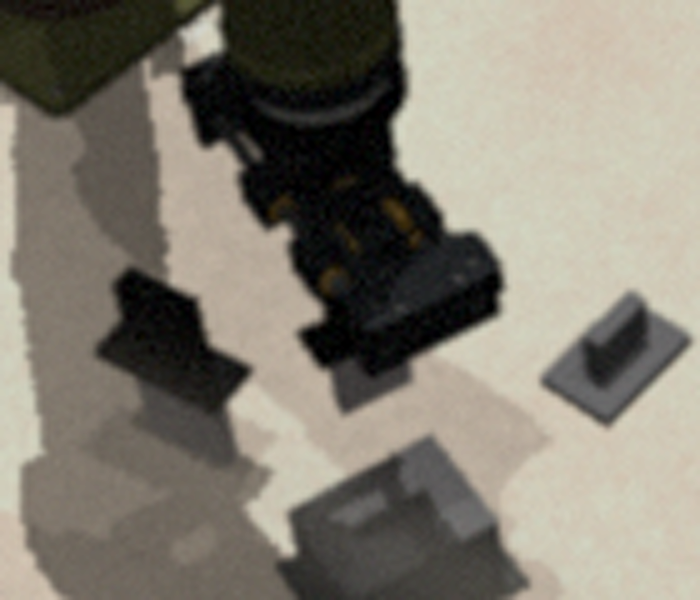

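```bash
python3 -m creep '[{"hand":0.0,"slide":[-0.0126,-0.054,0],"turn":-5.7},{"hand":0.0,"slide":[-0.007,-0.055,0],"turn":-5.7},{"hand":0.0,"slide":[-0.0017,-0.055,0],"turn":-5.7},{"hand":0.0,"slide":[0.004,-0.055,0],"turn":-5.7},{"hand":0.0,"slide":[0.0094,-0.055,0],"turn":-5.7}]' 40; python3 - <<'E'
from plant import *; from h import *; import pickle
plan(.5444,.2285,.24,27.8)
E
```

```text
clock: 14.58
tool_pos: [0.5279, 0.0618, 0.2387]
eef_rot: [0.996, 0.094, -0.001, 0.0]
contact_force: [1.1, 0.0, -1.3]
opening: 0.131
clock 14.57 pos [0.5279 0.0618 0.2387] yaw 10.82 tilt 0.17 F [ 1.1  0.  -1.3] M [-0.03 -0.14 -0.03] open 0.1308 q [ 0.17  0.63 -0.61  1.84  0.48  0.82 -0.5 ]
err world mm [ 16.5 166.7   1.3] tool mm [  47.5 -160.6   -1.5] turn -16.98
  row [0.0158, -0.0535, -0.0004] -5.66 of 3
  row [0.021, -0.0517, -0.0004] -5.66 of 3
  row [0.026, -0.0494, -0.0004] -5.66 of 3
```

```bash
python3 -m creep '[{"hand":0.0,"slide":[0.0158,-0.053,0],"turn":-5.7},{"hand":0.0,"slide":[0.021,-0.05,0],"turn":-5.7},{"hand":0.0,"slide":[0.025,-0.047,0],"turn":-5.6},{"hand":0.0,"slide":[0,0,0],"turn":0},{"hand":0.0,"slide":[0,0,0],"turn":0}]' 40; python3 - <<'E'
from plant import *; from h import *; import pickle
plan(.5444,.2285,.19,27.8)
s=snapshot("scene");t=snapshot("top");pickle.dump((s,t),open("d.pkl","wb"));u=proj(s,get_state()["tool_pos"]).astype(int)
crop(s,u[0]-50,u[1]-30,u[0]+50,u[1]+60,7,"pics/k.png");print(u)
print([(d["uv"],round(d["conf"],2)) for d in pinpoint("paddle",s)],[(d["uv"],round(d["conf"],2)) for d in pinpoint("slot",s)])
print("pred foot",proj(s,np.array(get_state()["tool_pos"])-[0,0,.0752]))
E
```

```text
clock: 15.2
tool_pos: [0.5455, 0.2213, 0.2386]
eef_rot: [0.971, 0.239, -0.002, 0.001]
contact_force: [0.6, -0.5, -1.2]
opening: 0.137
clock 15.2 pos [0.5455 0.2213 0.2386] yaw 27.63 tilt 0.21 F [ 0.6 -0.5 -1.2] M [-0.01 -0.17  0.03] open 0.1371 q [-0.09  0.72 -0.67  1.67  0.53  0.94 -0.47]
err world mm [ -1.1   7.2 -48.6] tool mm [ 2.6 -6.9 48.6] turn -0.17
  row [0.0024, -0.0069, 0.0486] -0.17 of 1
[366 149]
[([267.1, 348.6], 0.97), ([215.4, 265.3], 0.82), ([363.1, 165.4], 0.62)] [([364.5, 183.8], 0.69)]
pred foot [364.59930619 168.83051457]
```

View pics/k.png

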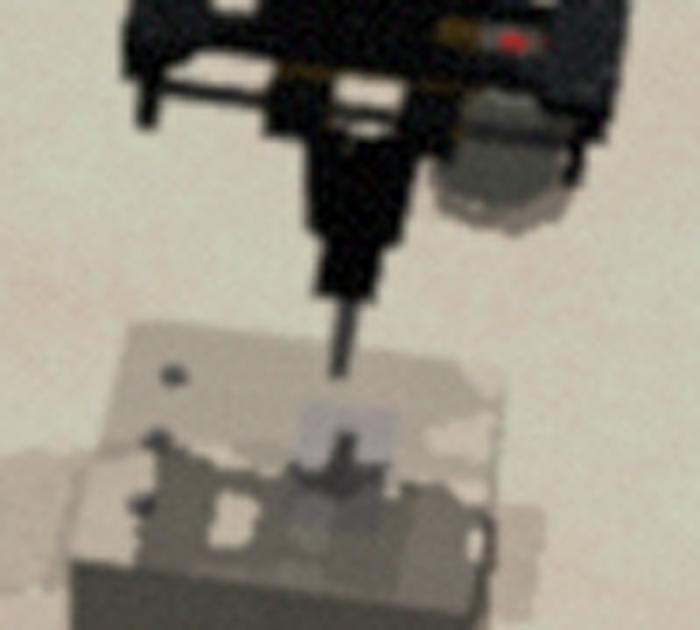

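```bash
python3 -m creep '[{"hand":0.0,"slide":[0.0025,-0.007,0.03],"turn":0},{"hand":0.0,"slide":[0,0,0.02],"turn":0},{"hand":0.0,"slide":[0,0,0.01],"turn":0},{"hand":0.0,"slide":[0,0,0],"turn":0},{"hand":0.0,"slide":[0,0,0],"turn":0}]' 40; python3 - <<'E'
from plant import *; from h import *; import pickle
plan(.5444,.2285,.17,27.8)
s=snapshot("scene");t=snapshot("top");pickle.dump((s,t),open("e.pkl","wb"));u=proj(s,get_state()["tool_pos"]).astype(int)
P=np.array(get_state()["tool_pos"]);a=np.radians(27.7);X=np.array([np.cos(a),np.sin(a),0]);Y=np.array([-np.sin(a),np.cos(a),0])
im=crop(s,u[0]-35,u[1]-15,u[0]+35,u[1]+55,8,"pics/l.png")
def d(Q,c): 
    q=(proj(s,Q)-[u[0]-35,u[1]-15]+.5)*8; cv2.circle(im,tuple(int(v) for v in q),2,c,-1)
for sx in(-1,1):
  for sy in(-1,1):
    d(P-[0,0,.0752]+X*.004*sx+Y*.02*sy,(0,0,255)); d(P-[0,0,.0202]+X*.013*sx+Y*.03*sy,(0,255,255)); d(np.array([.5444,.2285,.09])+X*.005*sx+Y*.021*sy,(0,255,0))
    d(np.array([.5444,.2285,.09])+X*.021*sx+Y*.038*sy,(255,0,0))
cv2.imwrite("pics/m.png",im)
E
```

```text
clock: 16.02
tool_pos: [0.5457, 0.23, 0.181]
eef_rot: [0.971, 0.239, 0.001, -0.0]
contact_force: [0.5, 0.2, -0.8]
opening: 0.131
clock 16.02 pos [0.5457 0.23   0.181 ] yaw 27.61 tilt 0.08 F [ 0.5  0.2 -0.8] M [-0.04 -0.13  0.04] open 0.1307 q [-0.13  0.79 -0.62  1.72  0.6   0.83 -0.54]
err world mm [ -1.3  -1.5 -11. ] tool mm [-1.9  0.7 11. ] turn -0.19
  row [-0.0018, 0.0007, 0.011] -0.19 of 1
```

View pics/l.png

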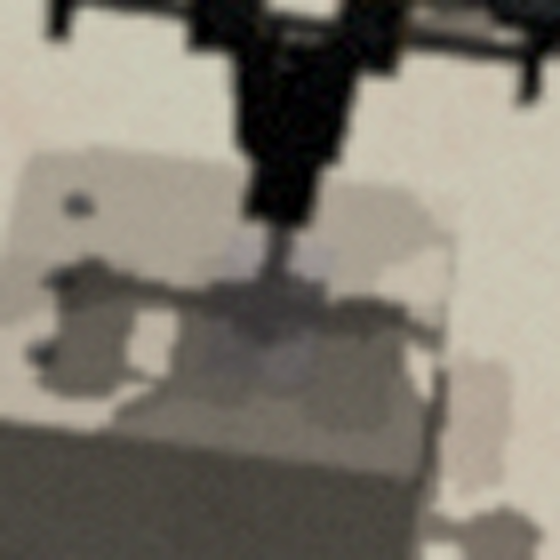

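View pics/m.png

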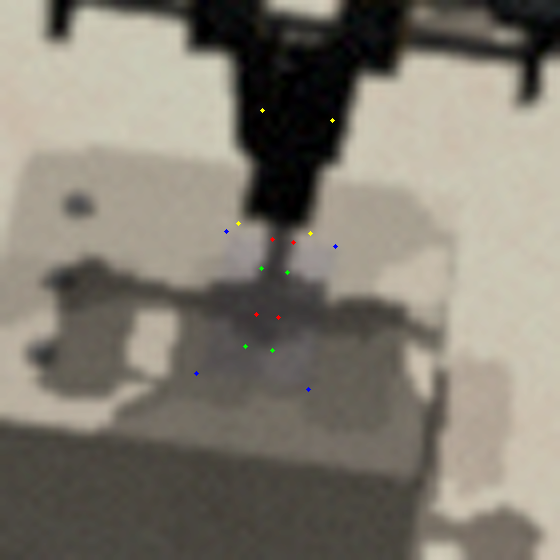

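```bash
python3 - <<'E'
from h import *; import pickle
s,t=pickle.load(open("e.pkl","rb"))
f=s["frame"][165:205,345:385,::-1].astype(float)
im=cv2.resize(np.clip((f-20)*2.2,0,255).astype(np.uint8),None,fx=14,fy=14,interpolation=cv2.INTER_NEAREST);cv2.imwrite("pics/n.png",im)
P=np.array([.5457,.23,.181]);a=np.radians(27.7);X=np.array([np.cos(a),np.sin(a),0]);Y=np.array([-np.sin(a),np.cos(a),0])
for sx in(-1,1):print(sx,"foot near",proj(s,P-[0,0,.0752]+X*.004*sx-Y*.02),"blade top near",proj(s,P-[0,0,.0202]+X*.004*sx-Y*.02),"shoulder near",proj(s,P-[0,0,.0202]+X*.013*sx-Y*.03))
E
```

```text
-1 foot near [362.59604678 185.85889398] blade top near [363.88042597 172.47127927] shoulder near [360.28510325 174.43041196]
1 foot near [365.2691513  186.24285983] blade top near [366.6301936  172.85805971] shoulder near [369.2576645  175.69734793]
```

View pics/n.png

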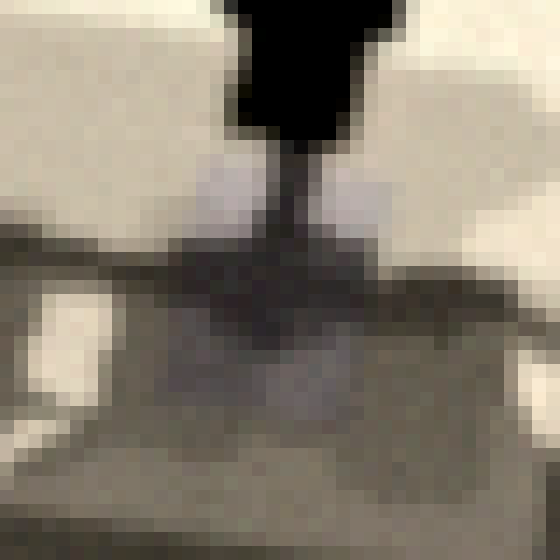

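```bash
python3 -m creep '[{"hand":0.0,"slide":[-0.0028,0.0008,0],"turn":-0.2},{"hand":0.0,"slide":[0,0,0.006],"turn":0},{"hand":0.0,"slide":[0,0,0.005],"turn":0},{"hand":0.0,"slide":[0,0,0],"turn":0}]' 40; python3 -c "
from h import *
plan(.5436,.228,.17,27.8)"
```

```text
clock: 16.62
tool_pos: [0.5428, 0.2276, 0.1685]
eef_rot: [0.971, 0.241, -0.001, 0.0]
contact_force: [0.1, 0.3, -1.5]
opening: 0.133
clock 16.62 pos [0.5428 0.2276 0.1685] yaw 27.85 tilt 0.07 F [ 0.1  0.3 -1.5] M [-0.03 -0.12 -0.02] open 0.1326 q [-0.13  0.8  -0.61  1.74  0.61  0.8  -0.55]
err world mm [0.8 0.4 1.5] tool mm [ 0.9  0.1 -1.5] turn 0.05
  row [0.0009, 0.0001, -0.0015] 0.05 of 1
```

Foot about 3 mm above the mouth; going down gently.

```bash
python3 -m creep '[{"hand":0.0,"slide":[0.0007,0,0.001],"turn":0},{"hand":0.0,"slide":[0,0,0.002],"turn":0},{"hand":0.0,"slide":[0,0,0.002],"turn":0},{"hand":0.0,"slide":[0,0,0],"turn":0}]' 40; python3 -c "
from h import *
plan(.5436,.228,.17,27.8)"
```

```text
clock: 17.12
tool_pos: [0.5436, 0.2281, 0.164]
eef_rot: [0.971, 0.241, -0.0, 0.0]
contact_force: [0.1, -0.2, -0.1]
opening: 0.136
clock 17.12 pos [0.5436 0.2281 0.164 ] yaw 27.84 tilt 0.02 F [ 0.1 -0.2 -0.1] M [ 0.01 -0.15 -0.04] open 0.1359 q [-0.14  0.81 -0.6   1.74  0.62  0.79 -0.56]
err world mm [ 0.  -0.1  6. ] tool mm [-0.   0.1 -6. ] turn 0.04
  row [-0.0, 0.0001, -0.006] 0.04 of 1
```

```bash
python3 -m creep '[{"hand":0.0,"slide":[0,0,0.001],"turn":0},{"hand":0.0,"slide":[0,0,0.001],"turn":0},{"hand":0.0,"slide":[0,0,0],"turn":0}]' 40; python3 -c "
from h import *
plan(.5436,.228,.17,27.8)"
```

```text
clock: 17.5
tool_pos: [0.5438, 0.2283, 0.1622]
eef_rot: [0.971, 0.241, 0.0, -0.0]
contact_force: [1.2, 0.1, -1.1]
opening: 0.134
clock 17.5 pos [0.5438 0.2283 0.1622] yaw 27.84 tilt 0.01 F [ 1.2  0.1 -1.1] M [-0.01 -0.16 -0.01] open 0.1341 q [-0.14  0.81 -0.6   1.74  0.62  0.79 -0.56]
err world mm [-0.2 -0.3  7.8] tool mm [-0.3  0.1 -7.8] turn 0.04
  row [-0.0003, 0.0001, -0.0078] 0.04 of 1
```

```bash
python3 -m creep '[{"hand":0.0,"slide":[0.0003,0,0.002],"turn":0},{"hand":0.0,"slide":[0,0,0.002],"turn":0},{"hand":0.0,"slide":[0,0,0],"turn":0}]' 40; python3 -c "
from h import *
plan(.5436,.228,.17,27.8)"
```

```text
clock: 17.88
tool_pos: [0.544, 0.2283, 0.158]
eef_rot: [0.971, 0.241, -0.0, 0.0]
contact_force: [0.4, 1.1, -1.0]
opening: 0.133
clock 17.88 pos [0.544  0.2283 0.158 ] yaw 27.84 tilt 0.0 F [ 0.4  1.1 -1. ] M [-0.01 -0.23 -0.06] open 0.133 q [-0.14  0.82 -0.6   1.74  0.62  0.78 -0.56]
err world mm [-0.4 -0.3 12. ] tool mm [ -0.5   0.1 -12. ] turn 0.04
  row [-0.0005, 0.0001, -0.012] 0.04 of 1
```

```bash
python3 -m creep '[{"hand":0.0,"slide":[0.0003,0,0.004],"turn":0},{"hand":0.0,"slide":[0,0,0.005],"turn":0},{"hand":0.0,"slide":[0,0,0.005],"turn":0},{"hand":0.0,"slide":[0,0,0.003],"turn":0},{"hand":0.0,"slide":[0,0,0],"turn":0}]' 40; python3 -c "
from h import *
plan(.5436,.228,.17,27.8)"
```

```text
clock: 18.5
tool_pos: [0.5441, 0.2284, 0.1409]
eef_rot: [0.971, 0.241, -0.0, 0.0]
contact_force: [-0.0, -0.3, -1.6]
opening: 0.131
clock 18.5 pos [0.5441 0.2284 0.1409] yaw 27.84 tilt 0.03 F [-0.  -0.3 -1.6] M [-0.06 -0.19  0.03] open 0.1311 q [-0.15  0.84 -0.58  1.75  0.65  0.75 -0.58]
err world mm [-0.5 -0.4 29.1] tool mm [ -0.6   0.1 -29.1] turn 0.04
  row [-0.0006, 0.0001, -0.0291] 0.04 of 1
```

```bash
python3 -m creep '[{"hand":0.0,"slide":[0,0,0.006],"turn":0},{"hand":0.0,"slide":[0,0,0.006],"turn":0},{"hand":0.0,"slide":[0,0,0.005],"turn":0},{"hand":0.0,"slide":[0,0,0.002],"turn":0},{"hand":0.0,"slide":[0,0,0],"turn":0}]' 50; python3 -c "
from h import *
plan(.5436,.228,.17,27.8)"
```

```text
clock: 19.12
tool_pos: [0.5441, 0.2284, 0.122]
eef_rot: [0.971, 0.241, -0.0, 0.0]
contact_force: [-0.0, -1.2, -0.7]
opening: 0.13
clock 19.12 pos [0.5441 0.2284 0.122 ] yaw 27.84 tilt 0.02 F [-0.  -1.2 -0.7] M [-0.   -0.13 -0.03] open 0.13 q [-0.16  0.87 -0.56  1.76  0.67  0.71 -0.6 ]
err world mm [-0.5 -0.4 48. ] tool mm [ -0.7   0.1 -48. ] turn 0.04
  row [-0.0007, 0.0001, -0.048] 0.04 of 1
```

```bash
python3 -m creep '[{"hand":0.0,"slide":[0,0,0.003],"turn":0},{"hand":0.0,"slide":[0,0,0.003],"turn":0},{"hand":0.0,"slide":[0,0,0.002],"turn":0},{"hand":0.0,"slide":[0,0,0],"turn":0},{"hand":0.0,"slide":[0,0,0],"turn":0}]' 50; python3 -c "
from h import *
plan(.5436,.228,.17,27.8)"
```

```text
clock: 19.75
tool_pos: [0.5444, 0.2287, 0.1144]
eef_rot: [0.971, 0.241, 0.0, -0.0]
contact_force: [0.4, 0.3, 1.4]
opening: 0.134
clock 19.75 pos [0.5444 0.2287 0.1144] yaw 27.84 tilt 0.04 F [0.4 0.3 1.4] M [-0.01 -0.15  0.06] open 0.1339 q [-0.17  0.88 -0.55  1.77  0.68  0.7  -0.61]
err world mm [-0.8 -0.7 55.6] tool mm [ -1.    0.2 -55.6] turn 0.04
  row [-0.001, 0.0002, -0.0556] 0.04 of 1
```

```bash
python3 -m creep '[{"hand":0.0,"slide":[0,0,0.002],"turn":0},{"hand":0.0,"slide":[0,0,0.001],"turn":0},{"hand":0.0,"slide":[0,0,0.001],"turn":0},{"hand":0.0,"slide":[0,0,0],"turn":0},{"hand":0.0,"slide":[0,0,0],"turn":0}]' 50; python3 -m creep '[{"hand":0.0,"slide":[0,0,0.0005],"turn":0},{"hand":0.0,"slide":[0,0,0],"turn":0}]';python3 -c "
from h import *
plan(.5436,.228,.17,27.8)"
```

```text
clock: 20.38
tool_pos: [0.5444, 0.2286, 0.1103]
eef_rot: [0.971, 0.241, 0.0, -0.0]
contact_force: [0.8, -0.5, 2.8]
opening: 0.131
clock: 20.62
tool_pos: [0.5443, 0.2286, 0.1102]
eef_rot: [0.971, 0.241, 0.0, 0.0]
contact_force: [-0.2, 0.8, 5.8]
opening: 0.131
clock 20.62 pos [0.5443 0.2286 0.1102] yaw 27.84 tilt 0.04 F [-0.2  0.8  5.8] M [-0.03 -0.15  0.  ] open 0.131 q [-0.17  0.88 -0.55  1.77  0.68  0.69 -0.61]
err world mm [-0.7 -0.6 59.8] tool mm [ -0.9   0.2 -59.8] turn 0.04
  row [-0.0009, 0.0002, -0.0598] 0.04 of 1
```

```bash
python3 -m creep '[{"hand":0.0,"slide":[0,0,0.0005],"turn":0},{"hand":0.0,"slide":[0,0,0],"turn":0},{"hand":0.0,"slide":[0,0,0],"turn":0},{"hand":0.0,"slide":[0,0,0],"turn":0}]' 50;python3 - <<'E'
from h import *;from plant import *
plan(.5436,.228,.17,27.8)
s=snapshot("scene");t=snapshot("top")
a=crop(s,270,130,410,250,5,"pics/o.png")
for p in(s,t):
    W=cloud(p);P=W[(np.hypot(W[...,0]-.5,W[...,1]+.025)<.06)&(W[...,2]>.03)&(W[...,2]<.06)];print("cover bar",len(P),P.mean(0) if len(P) else None)
E
```

```text
clock: 21.12
tool_pos: [0.5444, 0.2286, 0.1102]
eef_rot: [0.971, 0.241, 0.0, 0.0]
contact_force: [-1.2, -0.8, 9.8]
opening: 0.133
clock 21.12 pos [0.5444 0.2286 0.1102] yaw 27.84 tilt 0.05 F [-1.2 -0.8  9.8] M [-0.18  0.05 -0.02] open 0.1332 q [-0.17  0.88 -0.55  1.77  0.69  0.69 -0.62]
err world mm [-0.8 -0.6 59.8] tool mm [ -0.9   0.2 -59.8] turn 0.04
  row [-0.001, 0.0002, -0.0598] 0.04 of 1
cover bar 91 [ 0.50283488 -0.02889268  0.04095232]
cover bar 45 [ 0.50046654 -0.03319059  0.04171982]
```

View pics/o.png

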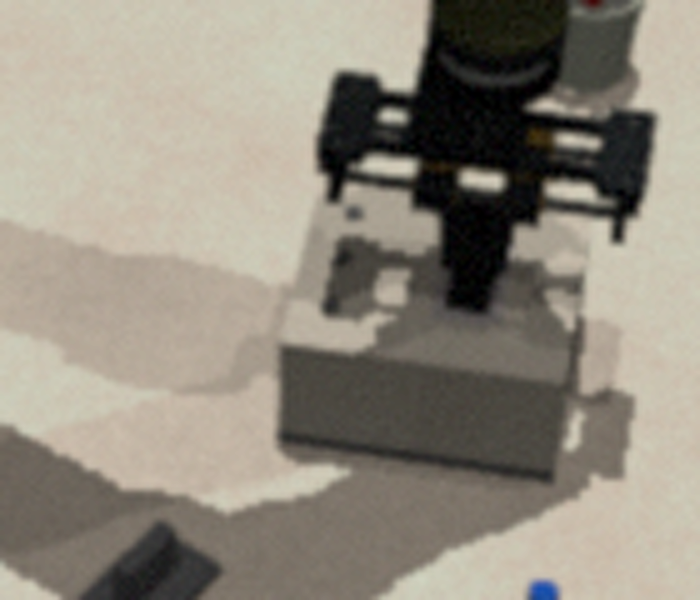

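The shoulder sits on the collar at about crop pixel (468,305). It pushes with about 11 N and no longer moves down. The cover lies flat and apart at about (150,560). Handing in.

```bash
python3 -c "
from plant import *
print(finish_job()); s=get_state(); print(s['clock'],s['tool_pos'],s['contact_force'],s['opening'])"
```

```text
the job is handed in; nothing more can be done
None
the job is handed in; nothing more can be done
```

I handed the job in at about 21.2 s of the 64 s allowed, with the paddle fully home in the slot and still held by the gripper. The hand-in gives no verdict, and the state could not be read afterwards, so nothing was measured during the final second.

- **Cover:** I set it plate side down on the bench between the photometer and the stand, at about (0.50, -0.03). The last depth reading put its bar top at about 41–42 mm, where lying flat it should be 44 mm. In the pictures it is flat and clear of the instrument.
- **Paddle:** I took the one in the stand. The two look-alikes standing free on the bench looked larger.
- **Insertion:** The blade passed down the slot without jamming. The spring began to push back at roughly the expected depth. The shoulder stopped at tool height 0.1102 m, exactly as worked out from the grasp height.
- **Hold:** Pressing a further 0.5 mm raised the push to about 10–11 N without any more movement. The grip was set to 50 N with the fingers on the 12 mm tab, and the tilt was below 0.1°.
- **Disagreement:** The two cameras differed by about 2–3 mm on the slot position. I allowed for an offset of about 2 mm in the scene camera, judged from where it saw the held paddle. The blade went in at about the average of the two readings.
- **Other things:** I did not measure the bottle, cup and rack again at the end. The arm's path stayed clear of them and there were no unexpected contact forces.

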